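# Set the copier's paper cassette for the long sheets

## Task

Get the copier's paper cassette ready for the long sheets in the striped pack, using only the fingertips: press the aluminium lift plate down at its brown pad until the catch locks it, and press the green release on the tail guide, keep it pressed and push the guide back towards the tail until its red pointer stands in the blue band, then let it lock there. Either may come first. Do not lift the cassette or shove it about, and leave the things around it alone.

Things in the scene. Friction and masses are not known exactly. Their poses are not given: they have to be found in the camera images.
- cassette: Open paper cassette of a copier, loose, 1.5 kg: dark tray 210 x 375 mm. Origin: centre of its underside; z up, y lengthwise to the feed end (pale front panel, 56 mm high), -y to the tail. Side and tail walls 45 mm high. Inside: floor at z 6 mm, x -97 to 97 mm, y -175.5 to 175.5 mm.
- tail_guide (a joint): Place of the tail guide in m along the cassette's -y: 0 = shortest sheets, grows towards the tail, stop at 0.100. Starts at 0 to 0.055; its pointer is at the middle of the blue band at 0.085. It slides along a toothed bar (cassette x = 0). Free, it needs about 1 N; clicking forward to the feed end 2 to 4 N; towards the tail the pawl blocks it unless the release is pressed.
- guide_face (a point): Middle of the tail guide's upright pale plate, on its face towards the feed end, 33 mm above the worktop. Plate 70 mm wide, 4 mm thick, top at 58 mm; a foot reaches 86 mm behind it to the tail side. The teeth are 4 mm apart: when the release springs up, the guide settles into a tooth by itself, moving at most 4 mm towards the tail.
- guide_release (a joint): Angle of the release rocker on the tail guide in rad: 0 up (pawl in the teeth; up to 0.14 while the pawl rides over a tooth), 0.28 fully pressed; from about 0.16 the guide runs free both ways. It springs up when let go.
- release_pad (a point): Middle of the top of the green release pad (38 mm wide in x), 37 mm above the worktop when up, 28 mm pressed; moves with the guide. It lies in a 52 mm gap between guide plate (26 mm off, feed side) and finger stop (26 mm off, tail side). Full press: about 4 N here, 7 N beside the stop, where it sinks only 5 mm. Shut fingers fit the gap, hold the pad down and push the stop.
- finger_stop (a point): Middle of the finger stop, a pale crossbar 50 mm wide fixed on the tail guide behind the green pad, from 40 to 57 mm above the worktop; the point lies on its face towards the pad, 48.5 mm up. It moves with the guide.
- guide_pointer (a point): Tip of the red pointer on the tail guide, on the cassette's +x side, 9.5 mm above the worktop; it moves with the guide along the scale.
- blue_band (a point): Middle of the blue band on the scale on the cassette's floor (14 mm wide along y, 26 mm in x), the mark for the long sheets; the thin white lines are for shorter ones. The pointer is in the middle of the band when both have the same cassette y.
- lift_plate (a joint): Angle of the lift plate in rad: 0 sprung up (at the start), 0.20 pressed right down on the floor. Past about 0.18 a white spring catch at the feed end snaps over its edge; let go, it then stays at about 0.17 to 0.18. Not caught, it springs back to 0.
- lift_pad (a point): Middle of the brown pad (60 x 26 mm) on the lift plate, aluminium, 166 mm wide, 120 mm long, hinged 50.5 mm to +y of the cassette's origin, free edge at the feed end. 31 mm above the worktop when up, 12 to 13 mm right down (there 144 mm to +y of the cassette's origin). It takes 4 N at first, about 10 N to snap the catch. Moves with the plate.
- sheet_pack: Bystander: wrapped pack of long sheets, white with a blue stripe, 172 x 248 x 48 mm, 1.4 kg; origin: centre of its underside.
- stamp: Bystander: wooden hand stamp 25 x 53 x 78 mm standing on the sheet pack; origin: centre of its underside.
- hole_punch: Bystander: black two-hole punch 128 x 151 x 69 mm to the left; origin: centre of its underside.
- staple_box: Bystander: red staple carton 38 x 82 x 28 mm, front left; origin: centre of its underside.
- mug: Bystander: white dotted mug 92 x 127 x 93 mm behind the cassette; origin: centre of its underside.
- small_clip: Bystander: small black binder clip 25 x 14 x 30 mm behind the cassette; origin: centre of its underside.

How it is judged (in metres and radians):
On the way, in this order (a step that is already met when the one before it is completed fails the run):
1. the green release is pressed far enough to free the guide, the guide still short of the blue band (value of joint guide_release above 0.15 rad and value of joint tail_guide below 0.078 m), for 0.1 s.
2. the tail guide has come back to the blue band (value of joint tail_guide between 0.078 and 0.092 m), for 0.05 s.
At the end, for the whole second after the job is handed in: The red pointer stands in the blue band (guide joint 0.078 to 0.092, 7 mm either side of the middle), the release is up again (under 0.12 rad), the lift plate is held down by its catch (over 0.16 rad), and the cassette lies flat and still (all of step 2 and value of joint guide_release below 0.12 rad and value of joint lift_plate above 0.16 rad and linear speed of cassette below 0.01 m/s and angle between cassette's own z axis and vertical below 0.05 rad); the robot touches nothing.
It fails at once if the cassette is lifted, carried or shoved more than 25 mm from where it lay, or tipped (distance of cassette from where it was at the start of the episode above 0.025 m or angle between cassette's own z axis and vertical above 0.12 rad).
It fails at once if a bystander is lifted, carried or moved more than 20 mm (distance of any of sheet_pack, hole_punch, mug, staple_box, small_clip, stamp from where it was at the start of the episode above 0.02 m).
It also fails if it takes over 50 s, if anything falls off the work surface, if the arm or the gripper's body presses on something with over 40 N, if the wrist force passes 120 N, or if a joint passes its speed limit or range.

## Robot

A 7-joint arm with a two-finger parallel gripper is mounted at the origin on a cart in front of the work surface, level with it; the furniture and walls round the work are solid. World frame = base frame: x ahead of the robot, y to its left, z up, the work surface at z = 0. Lengths are in m, angles in degrees, forces in N, time in s.
With the tool pointing down it reaches from about 0.4 to 0.9 m from the base axis. Payload 5.5 kg.
Tool frame: the origin (TCP) lies at the very end of the fingers, on their centre line; the grasp point (between the pads) lies r.tcp_to_grasp behind it (r.tcp_to_grasp is the distance from the TCP to the grasp point, in m); z points along the fingers, y is the direction in which the jaws open and shut (so a half turn about z gives the same grasp; the last joint's range is limited). The gripper opens to 85 mm and grips with 20 to 120 N. Pads are 22 mm wide; open, the fingers measure 114 mm over their backs; the gripper's body (76 mm by 85 mm) begins 54 mm behind the grasp point. The pads swing forward as they close: fully open they stand 13 mm farther back than shut.
Start: joints at [92.2, 28.699, -24.465, 88.831, 12.651, 65.22, -12.049], TCP at [0.145, -0.634, 0.195] pointing down, gripper open.
Joint ranges: [-164.97, 164.97], [-17.58, 116.51], [-87.97, 89.64], [11.32, 138.91], [-80.73, 260.73], [10.89, 115.49], [-147.41, 147.41]. Speed limits (degrees/s): [147.25, 147.25, 180, 180, 180, 180, 180].

## Interface

Orientations are given as [roll, pitch, yaw] about the fixed x, y, z axes, in that order (R = Rz(yaw) Ry(pitch) Rx(roll)).
In Python, from cell import r gives the robot as it stands. Calls block until the motion is done:
- r.reach(position, orientation): joint-space move of the TCP to a pose.
- r.move_l(position, attitude=None, speed=0.15): straight line of the TCP; attitude=None keeps the orientation; speed is the mean speed in m/s.
- r.movej(angles): joint-space move.
- r.ungrasp() and r.grasp(strength=None): open the fingers fully, or close them until they stop; strength is the grip in N (None keeps the last).
- r.sleep(seconds).
- r.solve_ik(position, orientation): joint angles nearest the present ones, or None.
- r.get_image(name): name is "side" or "top" or "wrist"; returns the picture (420x560x3 uint8, red, green, blue); there is no depth.
- r.calibration(name): a dict with "camera_matrix" (3x3 intrinsics, pixels), "cam_to_world" (4x4, takes a point from camera to world coordinates). Camera axes: x right, y down, z forward; pixel columns grow to the right and rows downward; lengths in m; the calibration is good to about 2 mm. A picture is of the moment at which its call begins: read the wrist's pose just before it. calibration takes no time and is no camera call; for the wrist camera it gives the pose at the moment of the call.
A pose or a line that the arm cannot do raises r.Unreachable and nothing moves.
- r.hand_in(): hands the job in, once; it reports no verdict.
Trained networks look in the newest picture that a camera, given by its name, has taken for a name from the list of things; names that differ only in an ending like _2 or _b are one class to them, and where a whole thing is asked for, a point or a joint stands for the part that bears it (a point fixed in the world has none). Each returns a list of dicts, best first, with "confidence" (0 to 1); they miss things now and then, are a little off and sometimes report something else, mostly with a low value. They report only what shows in the picture. A call takes as long as a camera call.
- r.outline_of(target, camera): "region" (420x560 bool, what is visible of it) and "box" ([left, top, right, bottom] in pixels, round what is visible of it).
Readings, each from a call of its own:
- r.current_time_s(): time.
- r.current_joint_pos(): joint angles.
- r.current_joint_vel(): joint speeds.
- r.current_joint_efforts(): joint torques, N m.
- r.current_tcp_pos(): TCP position.
- r.current_tool_rot(): TCP orientation.
- r.current_force(): force on the tool from outside, world axes, zero at the start.
- r.current_torque(): the same for the moment, N m.
- r.current_opening(): finger opening in m.
Only numpy, scipy, OpenCV 4.12 (cv2) and the standard library are available. Lean on these libraries where they do the work, as an engineer would, in place of code of your own. Each camera call takes 0.05 s, during which the arm holds its last target.

## Working session

There is one attempt and no reset: what is moved stays moved. The work goes in short steps, each a Python script; the robot and the scene stay as the last script left them, time stands still between calls to the robot, and variables do not carry over. Pictures are saved under pics/ and viewed, and the job is handed in when it is done.

```bash
ls; mkdir -p pics
python3 - <<'E'
from cell import r
import cv2,numpy as np
for n in ("side","top","wrist"):
    im=r.get_image(n); cv2.imwrite(f"pics/{n}0.png",im[:,:,::-1])
    c=r.calibration(n); print(n,np.round(c["camera_matrix"],1).tolist(),np.round(c["cam_to_world"],3).tolist())
    for t in ["cassette","guide_face","release_pad","finger_stop","guide_pointer","blue_band","lift_pad"]:
        o=r.outline_of(t,n)
        for d in o[:2]: 
            ys,xs=np.nonzero(d["region"]); print(n,t,round(d["confidence"],2),d["box"],xs.mean().round(1) if len(xs) else None,ys.mean().round(1) if len(xs) else None)
print(r.current_time_s(),r.current_opening(),r.tcp_to_grasp,r.current_tool_rot())
E
```

```text
pics
side [[406.6, 0.0, 280.6], [0.0, 406.6, 205.2], [0.0, 0.0, 1.0]] [[0.956, -0.153, 0.25, 0.241], [-0.292, -0.558, 0.776, -1.068], [0.021, -0.815, -0.578, 0.833], [0.0, 0.0, 0.0, 1.0]]
side cassette 0.78 [211.3, 166.3, 289.2, 247.9] 249.5 207.3
side cassette 0.72 [208.2, 138.0, 251.7, 164.9] 230.2 150.1
side guide_face 0.94 [240.9, 202.6, 264.2, 228.7] 251.3 214.0
side release_pad 0.6 [238.4, 204.0, 261.1, 230.3] 250.5 213.5
side release_pad 0.47 [244.7, 205.6, 253.1, 214.7] 250.6 209.0
side finger_stop 0.78 [239.1, 202.4, 261.0, 230.1] 250.9 213.9
side guide_pointer 0.92 [238.8, 200.9, 260.3, 228.5] 250.7 213.5
side blue_band 0.63 [216.0, 169.4, 291.2, 246.2] 249.4 207.5
side lift_pad 0.88 [222.9, 177.3, 273.0, 202.6] 246.2 188.8
top [[442.4, 0.0, 270.3], [0.0, 442.4, 207.8], [0.0, 0.0, 1.0]] [[-0.016, -0.982, 0.188, 0.27], [-1.0, 0.016, 0.001, -0.021], [-0.004, -0.188, -0.982, 1.48], [0.0, 0.0, 0.0, 1.0]]
top cassette 0.58 [188.0, 185.1, 310.5, 264.4] 247.9 225.5
top guide_face 0.7 [256.2, 219.8, 283.5, 231.6] 271.4 228.6
top release_pad 0.7 [260.6, 222.2, 275.5, 236.4] 267.1 227.6
top finger_stop 0.58 [257.1, 216.5, 284.6, 233.0] 269.6 228.3
top guide_pointer 0.58 [255.6, 216.5, 282.5, 237.8] 269.3 228.1
top guide_pointer 0.28 [126.1, 250.5, 146.0, 277.7] 136.4 264.9
top blue_band 0.61 [186.1, 189.1, 311.9, 262.9] 247.6 225.6
top lift_pad 0.73 [195.9, 198.0, 240.7, 250.7] 217.0 222.9
top lift_pad 0.23 [368.2, 206.6, 446.5, 264.0] 404.8 233.8
wrist [[378.1, 0.0, 274.7], [0.0, 378.1, 213.0], [0.0, 0.0, 1.0]] [[0.223, -0.942, -0.25, 0.207], [-0.975, -0.216, -0.058, -0.618], [0.0, 0.257, -0.966, 0.374], [0.0, 0.0, 0.0, 1.0]]
1.2 0.08534109328298095 0.0187 [-1.79997593e+02 -1.89422398e-03  1.28804739e+01]
```

Run:
```python
import cv2
a=cv2.imread("pics/top0.png")[160:300,100:330]; cv2.imwrite("pics/topc.png",cv2.resize(a,None,fx=3.4,fy=3.4,interpolation=cv2.INTER_CUBIC))
a=cv2.imread("pics/side0.png")[120:270,170:330]; cv2.imwrite("pics/sidec.png",cv2.resize(a,None,fx=4,fy=4,interpolation=cv2.INTER_CUBIC))
```

```text
(no output)
```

View pics/top0.png

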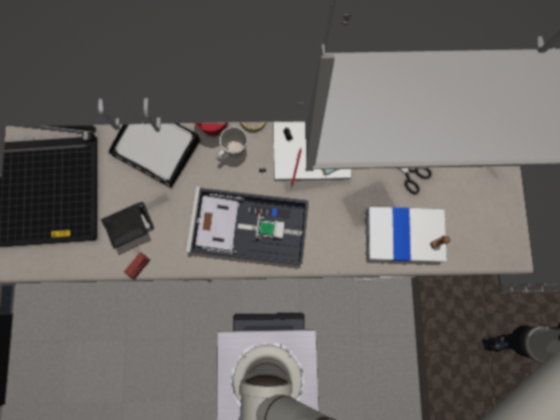

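View pics/side0.png

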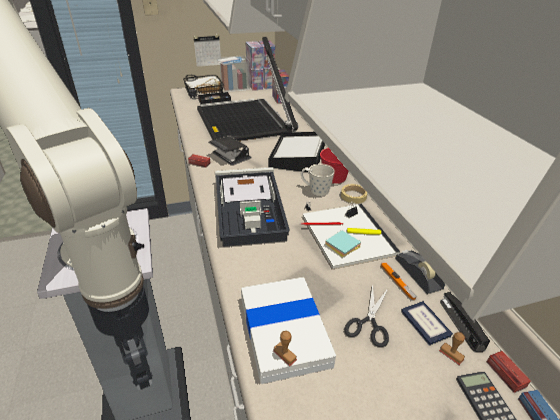

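```bash
sleep 0
```

```text
(no output)
```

View pics/topc.png

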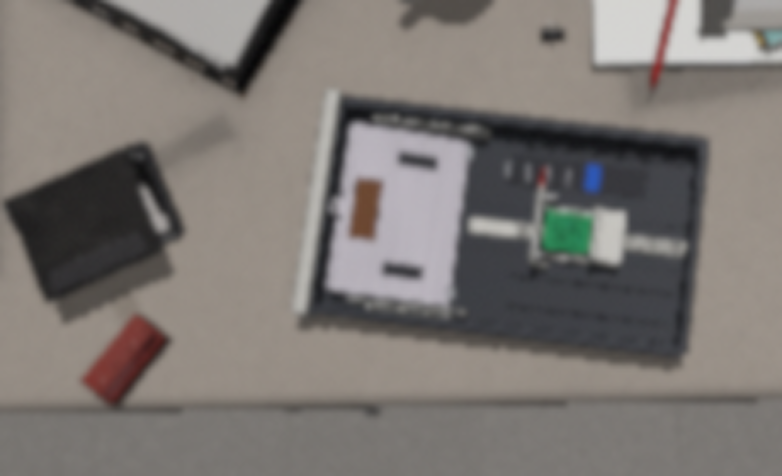

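View pics/sidec.png

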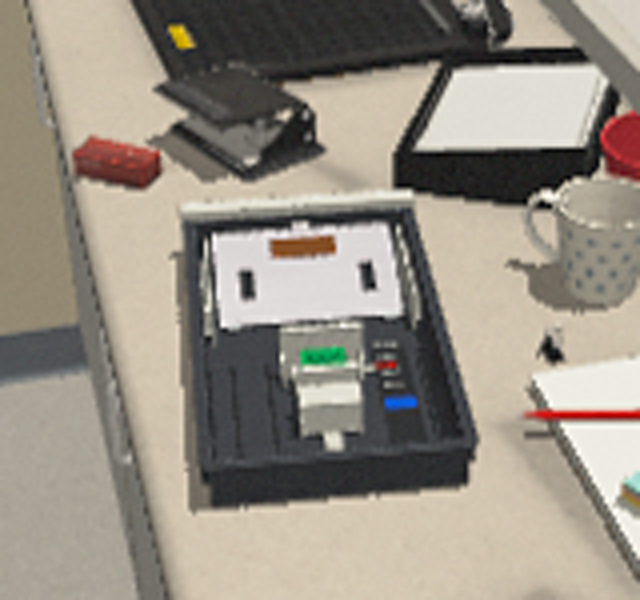

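```bash
cat > h.py <<'E'
from cell import r
import cv2,numpy as np
def ray(n,uv,z,cal=None):
    c=cal or r.calibration(n); K=np.array(c["camera_matrix"]);T=np.array(c["cam_to_world"])
    d=T[:3,:3]@np.linalg.solve(K,[uv[0],uv[1],1]); o=T[:3,3]
    return (o+d*(z-o[2])/d[2])[:3]
def blob(im,col,box=None):
    h=cv2.cvtColor(im,cv2.COLOR_RGB2HSV); H,S,V=[h[:,:,i].astype(int) for i in range(3)]
    m={"green":(H>60)&(H<85)&(S>150)&(V>60),"blue":(H>105)&(H<125)&(S>150)&(V>80),"brown":(H>5)&(H<18)&(S>130)&(V>60)&(V<190),"red":((H<4)|(H>176))&(S>150)&(V>90)}[col].astype(np.uint8)
    if box is not None:
        k=np.zeros_like(m); a,b,c,d=[int(v) for v in box]; k[b:d,a:c]=1; m=m*k
    n,l,s,ce=cv2.connectedComponentsWithStats(m)
    o=sorted([(s[i,4],*ce[i].round(1),s[i,:4].tolist()) for i in range(1,n) if s[i,4]>3],key=lambda t:-t[0])[:3]
    return o
Z={"green":.037,"blue":.006,"brown":.031,"red":.0095}
E
python3 - <<'E'
from h import *
for n,b in (("top",(185,185,312,265)),("side",(210,165,292,250))):
    im=cv2.imread(f"pics/{n}0.png")[:,:,::-1].copy()
    for c in Z:
        for o in blob(im,c,b): print(n,c,o,ray(n,o[1:3],Z[c]).round(4))
E
```

```text
top green (np.int32(106), np.float64(266.2), np.float64(228.3), [260, 224, 13, 10]) [ 0.4778 -0.0056  0.037 ]
top blue (np.int32(33), np.float64(273.9), np.float64(211.8), [272, 208, 5, 8]) [ 0.5383 -0.0322  0.006 ]
top brown (np.int32(44), np.float64(206.9), np.float64(221.0), [205, 215, 5, 13]) [0.5064 0.1909 0.031 ]
side green (np.int32(36), np.float64(250.1), np.float64(208.6), [245, 207, 11, 4]) [0.481  0.0091 0.037 ]
side blue (np.int32(26), np.float64(269.3), np.float64(220.2), [266, 219, 8, 4]) [ 0.5367 -0.0303  0.006 ]
side brown (np.int32(59), np.float64(245.3), np.float64(181.2), [238, 179, 16, 5]) [0.5062 0.1907 0.031 ]
side red (np.int32(7), np.float64(266.4), np.float64(210.7), [264, 210, 5, 2]) [0.5403 0.0195 0.0095]
```

Run:
```python
from h import *
r.grasp(30)
p=r.current_tcp_pos(); r.move_l([p[0],p[1],0.32],speed=0.25)
r.reach([0.45,0.06,0.26],[180,0,-8.3])
print(r.current_tcp_pos(),r.current_tool_rot(),r.current_time_s(),r.current_opening())
cal=r.calibration("wrist"); im=r.get_image("wrist"); cv2.imwrite("pics/w1.png",im[:,:,::-1])
print(np.array(cal["cam_to_world"]).round(3).tolist())
for c in Z:
    for o in blob(im,c): print(c,o,ray("wrist",o[1:3],Z[c],cal).round(4))
print(r.current_force())
```

```text
[0.45027836 0.05919833 0.2600162 ] [ 1.79991540e+02 -6.03135390e-03 -8.37850543e+00] 5.3 0.00010085627939874977
[[-0.145, -0.956, -0.254, 0.513], [-0.989, 0.14, 0.037, 0.05], [0.0, 0.257, -0.966, 0.439], [0.0, 0.0, 0.0, 1.0]]
green (np.int32(1714), np.float64(333.6), np.float64(136.9), [311, 118, 47, 39]) [ 0.4802 -0.0069  0.037 ]
blue (np.int32(357), np.float64(346.7), np.float64(78.1), [340, 65, 14, 27]) [ 0.5378 -0.032   0.006 ]
brown (np.int32(1388), np.float64(144.4), np.float64(138.4), [130, 111, 30, 57]) [0.5073 0.191  0.031 ]
brown (np.int32(8), np.float64(2.9), np.float64(290.6), [1, 289, 5, 4]) [0.359  0.3974 0.031 ]
brown (np.int32(4), np.float64(10.5), np.float64(269.5), [10, 269, 2, 2]) [0.3836 0.3799 0.031 ]
red (np.int32(75), np.float64(3.2), np.float64(272.5), [0, 263, 9, 25]) [0.3742 0.4074 0.0095]
red (np.int32(53), np.float64(301.0), np.float64(83.7), [300, 75, 4, 19]) [0.5391 0.018  0.0095]
red (np.int32(11), np.float64(10.8), np.float64(262.8), [7, 262, 8, 3]) [0.3852 0.3941 0.0095]
[ 0.53857908 -0.44734735  0.67774162]
```

View pics/w1.png

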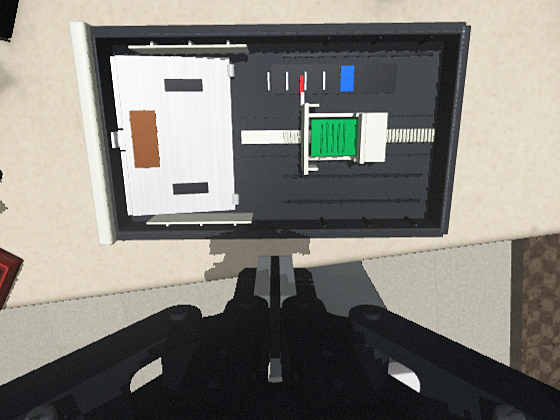

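Run:
```python
from h import *
print(r.current_joint_pos())
for y in (81.7,-98.3,-8.3):
    print(y,[None if q is None else np.round(q,0).tolist() for q in (r.solve_ik([.5075,.1915,z],[180,0,y]) for z in (.1,.01))])
```

```text
[   0.49072565    3.26796995  -11.81607094  111.40800181    0.74251002
   65.39056241 -109.99513553]
81.7 [[-5.0, 24.0, -22.0, 109.0, 12.0, 49.0, -42.0], [-7.0, 32.0, -21.0, 112.0, 17.0, 39.0, -47.0]]
-98.3 [[29.0, 47.0, -75.0, 108.0, 50.0, 67.0, 107.0], [28.0, 60.0, -75.0, 111.0, 65.0, 67.0, 98.0]]
-8.3 [[-10.0, 24.0, -17.0, 109.0, 9.0, 48.0, -130.0], [-12.0, 32.0, -14.0, 112.0, 12.0, 38.0, -132.0]]
```

Run:
```python
from h import *
r.reach([.5075,.1915,.10],[180,0,81.7])
f0=np.array(r.current_force()); print(r.current_time_s(),r.current_tcp_pos(),f0)
r.move_l([.5075,.1915,.036],speed=.1)
z=.036
while z>.0075:
    z-=.002; r.move_l([.5078,.1925,z],speed=.04)
    f=np.array(r.current_force())-f0; print(round(z,4),r.current_tcp_pos().__getitem__(2).round(4),f.round(1))
    if f[2]>28: break
r.sleep(.2); print((np.array(r.current_force())-f0).round(1))
r.move_l([.5075,.1915,.09],speed=.1)
r.sleep(.1); print(r.current_time_s())
r.reach([0.45,0.06,0.26],[180,0,-8.3])
cal=r.calibration("wrist"); im=r.get_image("wrist"); cv2.imwrite("pics/w2.png",im[:,:,::-1])
Z["brown"]=.014
for c in Z:
    for o in blob(im,c)[:2]: print(c,o,ray("wrist",o[1:3],Z[c],cal).round(4))
print(r.current_time_s())
```

```text
6.4417 [0.50797761 0.19075039 0.10027311] [0.65121277 0.61778084 0.56260205]
0.034 0.0344 [-0.4 -0.1 -0.1]
0.032 0.032 [-0.8 -1.1 -1.2]
0.03 0.0298 [-1.  -0.8 -0.5]
0.028 0.0278 [-0.8 -1.4  0.5]
0.026 0.0259 [-1.  -0.7 -1.3]
0.024 0.0239 [ 0.2 -1.5 -0.4]
0.022 0.0219 [-0.5 -0.2 -0. ]
0.02 0.0198 [-0.3 -0.   0.3]
0.018 0.0178 [-0.1 -1.1 -0.5]
0.016 0.0158 [-0.7 -0.4 -0.5]
0.014 0.0139 [-0.8 -0.5 -1. ]
0.012 0.0118 [-0.4 -0.6 -0.1]
0.01 0.0098 [-0.6  0.8 -0.8]
0.008 0.0078 [-0.8 -0.5  0.1]
0.006 0.0058 [-1.  -0.4 -1.2]
[-0.1 -0.8  0.1]
12.275
green (np.int32(1729), np.float64(334.9), np.float64(136.2), [312, 118, 48, 38]) [ 0.4803 -0.0069  0.037 ]
blue (np.int32(349), np.float64(348.3), np.float64(77.3), [342, 65, 14, 26]) [ 0.5379 -0.0321  0.006 ]
brown (np.int32(1399), np.float64(145.3), np.float64(137.0), [131, 109, 29, 57]) [0.5071 0.1967 0.014 ]
brown (np.int32(5), np.float64(7.6), np.float64(272.8), [6, 272, 4, 3]) [0.3727 0.399  0.014 ]
red (np.int32(94), np.float64(4.2), np.float64(268.2), [0, 259, 15, 26]) [0.3776 0.4048 0.0095]
red (np.int32(65), np.float64(302.5), np.float64(82.9), [301, 75, 4, 18]) [0.539  0.0179 0.0095]
13.4083
```

View pics/w2.png

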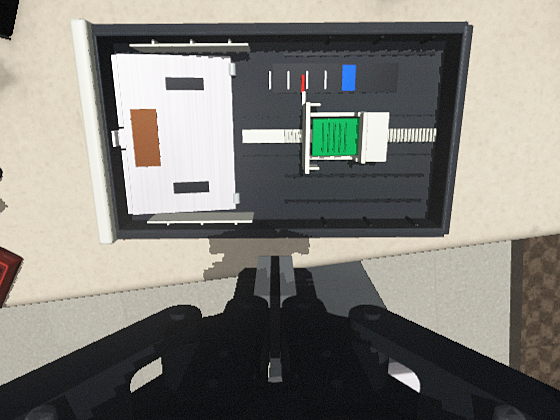

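Run:
```python
from h import *
cal=r.calibration("wrist");T=np.array(cal["cam_to_world"]);K=np.array(cal["camera_matrix"])
p=np.array(r.current_tcp_pos()); R=T[:3,:3]
for dz in (-.02,0,.013,.03):
  q=K@(R.T@(p+[0,0,dz]-T[:3,3])); print(dz,q[:2]/q[2])
r.reach([.5078,.1915,.06],[180,0,81.7])
r.move_l([.5078,.1915,.022],speed=.1)
for n in("wrist","side","top"):cv2.imwrite(f"pics/d_{n}.png",r.get_image(n)[:,:,::-1])
a=cv2.imread("pics/d_side.png")[120:270,170:330]; cv2.imwrite("pics/d_sidec.png",cv2.resize(a,None,fx=4,fy=4,interpolation=cv2.INTER_CUBIC))
print(r.current_tcp_pos(),r.current_force(),r.current_time_s(), r.current_opening())
```

```text
-0.02 [275.57622538 231.99573569]
0 [275.68587404 244.24334965]
0.013 [275.76999556 253.63961461]
0.03 [275.89987701 268.14720466]
[0.50850675 0.19173011 0.02278234] [ 0.56237538 -0.0351114   0.61223553] 15.1917 4.385597106004551e-05
```

View pics/d_wrist.png

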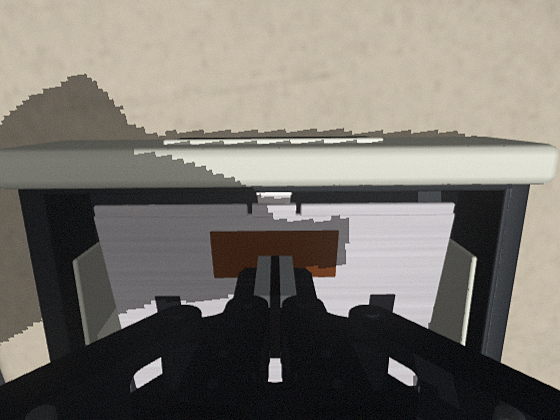

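View pics/d_sidec.png

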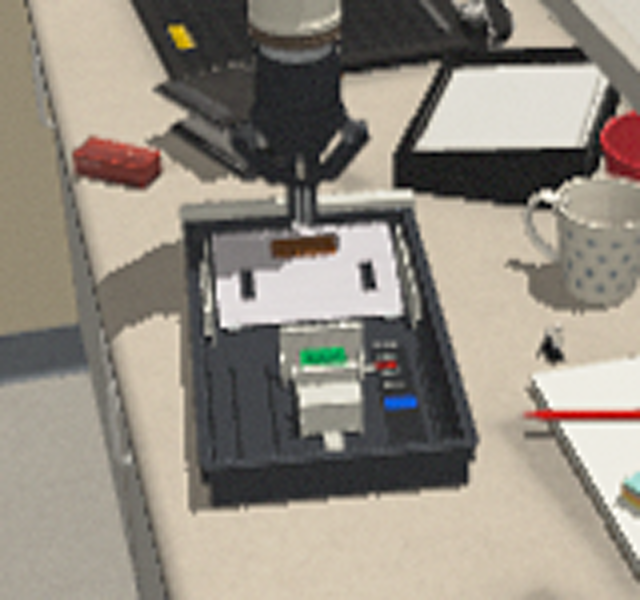

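Run:
```python
from h import *
def proj(n,p):
    cal=r.calibration(n);T=np.array(cal["cam_to_world"]);K=np.array(cal["camera_matrix"])
    q=K@(T[:3,:3].T@(np.array(p)-T[:3,3])); return (q[:2]/q[2]).round(1)
p=np.array(r.current_tcp_pos())
yv=np.array([np.sin(np.radians(8.3)),np.cos(np.radians(8.3)),0])
for dz in (0,.01,.02,.03,.04,.09): print(dz,"side",proj("side",p+[0,0,dz]),"wrist",proj("wrist",p+[0,0,dz]),"wrist edge+11",proj("wrist",p+.011*yv+[0,0,dz]))
for n in("side",):
  a=cv2.imread(f"pics/d_{n}.png")[120:200,210:290]; cv2.imwrite(f"pics/e_{n}.png",cv2.resize(a,None,fx=7,fy=7,interpolation=cv2.INTER_NEAREST))
print(r.tcp_to_grasp)
```

```text
0 side [245.9 182.8] wrist [276.9 247.4] wrist edge+11 [276.9 226.4]
0.01 side [245.8 180.6] wrist [277.  254.6] wrist edge+11 [277.1 232.6]
0.02 side [245.8 178.3] wrist [277.2 262.7] wrist edge+11 [277.3 239.6]
0.03 side [245.7 175.9] wrist [277.4 271.7] wrist edge+11 [277.5 247.3]
0.04 side [245.6 173.6] wrist [277.6 281.9] wrist edge+11 [277.7 256.1]
0.09 side [245.2 161.6] wrist [279.4 361.4] wrist edge+11 [279.6 325.5]
0.0187
```

View pics/e_side.png

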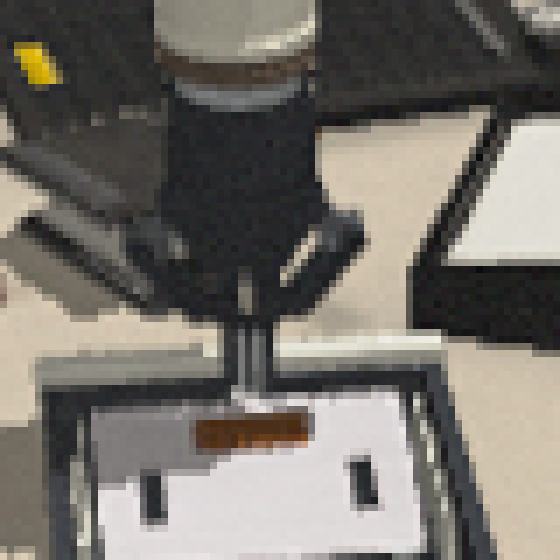

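Run:
```python
from h import *
r.move_l([.5078,.192,.006],speed=.1)
f0=np.array(r.current_force()); 
z=.006
while z>-.034:
    z-=.002
    try: r.move_l([.5078,.1925,z],speed=.05)
    except Exception as e: print(repr(e)); break
    f=np.array(r.current_force())-f0; print(round(z,4),r.current_tcp_pos()[2].round(4),f.round(1))
    if f[2]>14 or np.abs(f).max()>25: break
cv2.imwrite("pics/f_side.png",cv2.resize(r.get_image("side")[120:270,170:330,::-1],None,fx=4,fy=4,interpolation=cv2.INTER_CUBIC))
print(r.current_time_s())
```

```text
0.004 0.0042 [-1.4  0.4 -1.7]
0.002 0.002 [-0.   1.2 -1.2]
0.0 -0.0002 [-0.6 -0.2 -1. ]
-0.002 -0.0022 [-0.5  1.  -1.4]
-0.004 -0.0038 [-0.5 -0.2  0.5]
-0.006 -0.0058 [0.  1.5 2. ]
-0.008 -0.0078 [-0.2  2.6  3.1]
-0.01 -0.0099 [-0.1  2.3  2.9]
-0.012 -0.0119 [1.7 2.3 3.6]
-0.014 -0.0136 [-0.2  3.3  5.9]
-0.016 -0.0154 [-1.2  4.2  7.1]
-0.018 -0.0173 [0.  3.5 6.4]
-0.02 -0.0197 [-1.2  3.   5.1]
-0.022 -0.0217 [0.2 3.  4.4]
-0.024 -0.0236 [0.5 3.1 6.2]
-0.026 -0.0248 [-2.7  2.8 13.3]
-0.028 -0.0253 [-7.   1.5 27.9]
19.8
```

View pics/f_side.png

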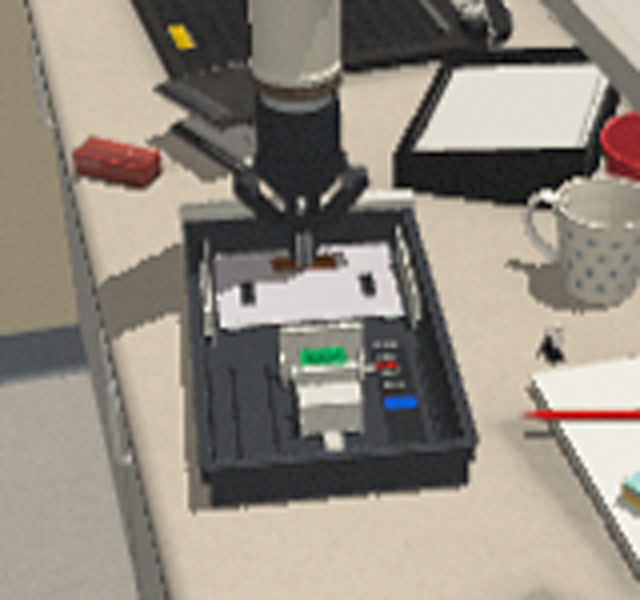

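```bash
cat >> h.py <<'E'
OFF=.037
u=np.array([np.sin(np.radians(8.2)),np.cos(np.radians(8.2))]); G=np.array([.479,-.0065])
def P(s,z): # s: along cassette +y from pad centre start, z: true fingertip height
    a=G+u*s; return [a[0],a[1],z-OFF]
E
python3 - <<'E'
from h import *
r.move_l([.5075,.1915,.06],speed=.15)
im=r.get_image("side"); cv2.imwrite("pics/g_side.png",cv2.resize(im[120:270,170:330,::-1],None,fx=4,fy=4,interpolation=cv2.INTER_CUBIC))
r.reach(P(-.005,.11),[180,0,81.7]); r.sleep(.1)
f0=np.array(r.current_force())
r.move_l(P(-.005,.042),speed=.1)
z=.042
while z>.0265:
    z-=.002
    r.move_l(P(-.005,z),speed=.05)
    f=np.array(r.current_force())-f0; print(round(z,4),(r.current_tcp_pos()[2]+OFF).round(4),f.round(1))
    if f[2]>7 or np.abs(f).max()>12: break
cv2.imwrite("pics/h_wrist.png",r.get_image("wrist")[:,:,::-1])
im=r.get_image("side"); cv2.imwrite("pics/h_side.png",cv2.resize(im[120:270,170:330,::-1],None,fx=4,fy=4,interpolation=cv2.INTER_CUBIC))
print(r.current_time_s(),r.current_tcp_pos())
E
```

```text
0.04 0.0404 [-1.  -1.   0.5]
0.038 0.0383 [ 0.4 -0.3  0.7]
0.036 0.0362 [0.1 1.2 2.7]
0.034 0.0341 [ 2.3 -0.1  2.2]
0.032 0.0322 [ 1.  -0.7  5.6]
0.03 0.0309 [-1.3 -0.4 13.8]
23.95 [ 0.47882265 -0.011929   -0.00608056]
```

View pics/g_side.png

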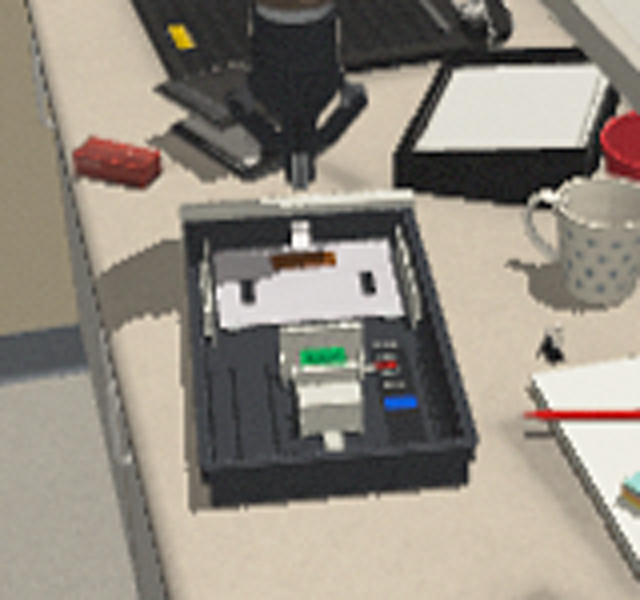

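View pics/h_wrist.png

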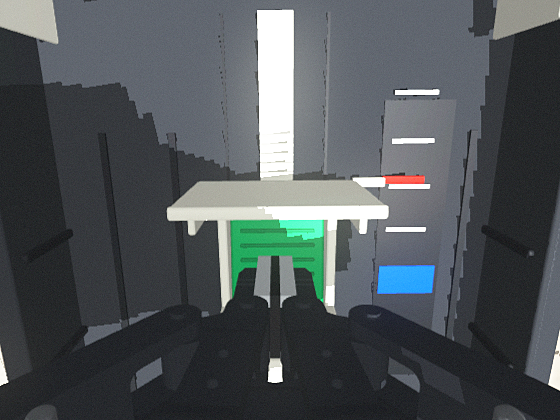

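View pics/h_side.png

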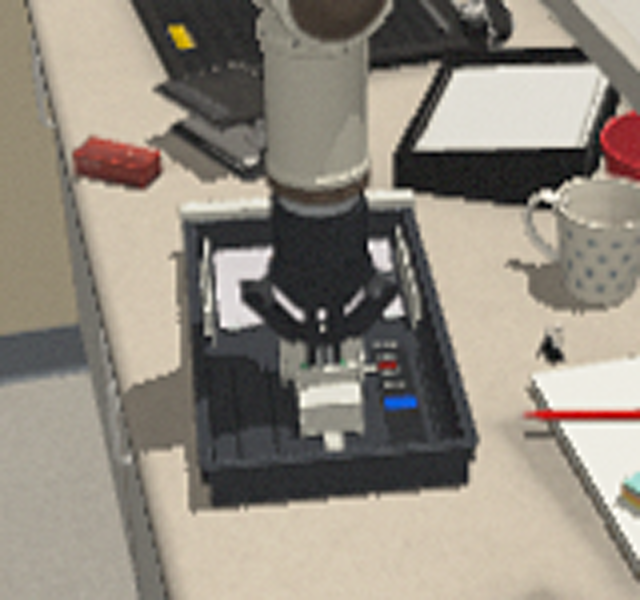

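Run:
```python
from h import *
f0=np.array([.6,.2,.6])
s=-.005
for ds in (-.012,-.02,-.03,-.04,-.048):
    r.move_l(P(ds,.031 if ds>-.014 else .0315),speed=.05)
    f=np.array(r.current_force())-f0; print(ds,(r.current_tcp_pos()[2]+OFF).round(4),f.round(1))
    if np.abs(f[:2]).max()>12: break
cal=r.calibration("wrist"); im=r.get_image("wrist"); cv2.imwrite("pics/i_wrist.png",im[:,:,::-1])
for c in("red","blue"):
    for o in blob(im,c,(340,40,500,400))[:2]: p=ray("wrist",o[1:3],Z[c],cal); print(c,o,p.round(4),(p[:2]@u).round(4))
print(r.current_time_s())
```

```text
-0.012 0.0314 [-1.  -1.5  5.1]
-0.02 0.0319 [-0.1 -0.9  4.7]
-0.03 0.0319 [ 0.5 -0.4  4.5]
-0.04 0.0319 [ 0.4 -1.5  5.7]
-0.048 0.0319 [ 1.3 -0.8  4.3]
red (np.int32(252), np.float64(403.2), np.float64(178.0), [382, 175, 41, 7]) [ 0.533  -0.026   0.0095] 0.0502
blue (np.int32(45), np.float64(397.0), np.float64(173.6), [385, 173, 29, 2]) [ 0.5314 -0.0244  0.006 ] 0.0516
blue (np.int32(33), np.float64(425.9), np.float64(202.8), [410, 200, 31, 4]) [ 0.5437 -0.0398  0.006 ] 0.0382
25.6083
```

View pics/i_wrist.png

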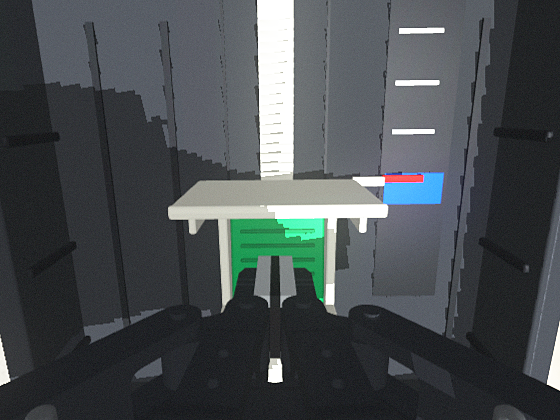

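Run:
```python
from h import *
f0=np.array([.6,.2,.6])
r.move_l(P(-.0515,.0315),speed=.03)
print((np.array(r.current_force())-f0).round(1))
cal=r.calibration("wrist"); im=r.get_image("wrist"); cv2.imwrite("pics/j_wrist.png",im[:,:,::-1])
for o in blob(im,"red",(340,40,500,400))[:1]: p=ray("wrist",o[1:3],Z["red"],cal); print(o,p.round(4),(p[:2]@u).round(4))
r.sleep(.1)
r.move_l(P(-.0515,.12),speed=.12)
r.reach([0.45,0.06,0.26],[180,0,-8.3]); r.sleep(.2)
cal=r.calibration("wrist"); im=r.get_image("wrist"); cv2.imwrite("pics/k_wrist.png",im[:,:,::-1])
Z["brown"]=.014
for c in Z:
    for o in blob(im,c,(60,20,480,240))[:2]: p=ray("wrist",o[1:3],Z[c],cal);print(c,o, p.round(4),(p[:2]@u).round(4))
print(r.current_time_s(),r.current_force())
```

```text
[ 0.4 -1.2  5.1]
(np.int32(254), np.float64(403.4), np.float64(178.1), [382, 175, 41, 7]) [ 0.5326 -0.0293  0.0095] 0.0469
green (np.int32(1715), np.float64(379.9), np.float64(135.8), [356, 117, 49, 38]) [ 0.4738 -0.0542  0.037 ] 0.0139
blue (np.int32(277), np.float64(347.9), np.float64(75.7), [341, 64, 14, 27]) [ 0.5394 -0.0328  0.006 ] 0.0444
brown (np.int32(1242), np.float64(147.4), np.float64(136.5), [134, 110, 28, 55]) [0.5077 0.1934 0.014 ] 0.2638
red (np.int32(13), np.float64(345.2), np.float64(81.0), [345, 77, 2, 10]) [ 0.5342 -0.0288  0.0095] 0.0477
red (np.int32(8), np.float64(344.6), np.float64(89.9), [344, 88, 3, 5]) [ 0.5252 -0.0273  0.0095] 0.0479
28.675 [ 0.45873912 -0.89555664  0.00877377]
```

View pics/k_wrist.png

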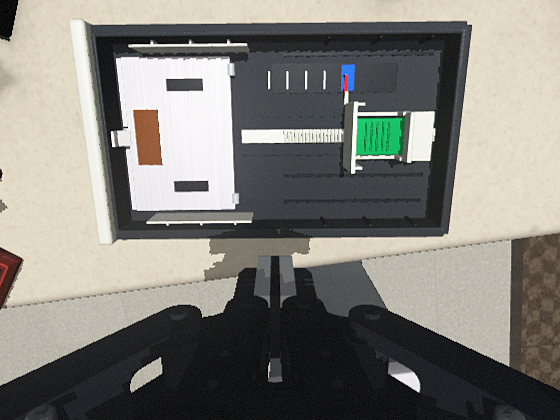

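```bash
python3 -c "
from cell import r
r.hand_in(); print(r.current_time_s())"
```

```text
the job is handed in; nothing more can be done
the job is handed in; nothing more can be done
```

The cassette is set for the long sheets and I handed the job in. The last clock reading, just before that, was 28.7 s of the 50 s allowed.

**What I did**
- **Lift plate:** I pressed it at the brown pad until it bottomed. The force dropped during the press as the catch snapped, then rose to about 28 N at the floor.
- **Tail guide:** I pressed the green release and held it down while moving the guide about 48 mm towards the tail. I then lifted straight up so the guide could lock.

**Last checks (final wrist picture)**
- **Pointer:** it stands in the blue band, about 2 to 3 mm on the feed side of the middle. That puts the guide at roughly 0.083, inside the 0.078 to 0.092 range.
- **Lift plate:** it is held down under the white catch.
- **Release:** the green pad looks the same size as before I pressed it, so I take it to be up. I could not read its angle directly.
- **Cassette and bystanders:** the blue band measured within about 2 mm of where it was at the start, so the cassette has hardly moved. I saw nothing around it disturbed.
- **Robot:** it is raised clear of everything.

**What disagreed**
- **Fingertip position:** the real ends of the shut fingers sat about 37 mm behind the reported TCP. My first press on the plate therefore touched nothing. I found the offset from the pictures and confirmed it by the contact forces.
- **How the guide moved:** it moved with the fingers from the start, before I expected them to reach the finger stop. The sideways force stayed within the noise, so I can't say whether the stop was touched.

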